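Mist the bearing and seal the parts tub

TASK

Put the bearing into storage: press the yellow cap of the spray can all the way down for a moment, while the tub is still open, and let it spring back up. Then set the orange lid gently on the blue tub, handle up, without dropping it, and press it down around its edge, corner by corner, until it is fully home on the rim all the way round. Leave the other things on the table where they are.

Things in the scene. Friction and masses are not known exactly. Their poses are not given: they have to be found in the camera images.
- nozzle (a joint): Travel of the spray can's sprung cap in m: 0 = up at rest, 0.008 = pressed right down. It springs back by itself. It starts to move at about 4 N and is fully down at about 8.5 N.
- cap_top (a point): Centre of the flat top of the round yellow spray cap (36 mm across, 18 mm tall), on a red and white spray can (66 mm across) bolted to the table in a dark steel holder beside the tub; 182 mm above the table when up. It moves down with the cap. A short spout on the cap points at the tub.
- tub_rim (a point): Centre of the open mouth, level with the rim (85 mm above the table), of the blue square tub with a steel bearing inside. The tub is fixed: 160 x 160 mm, 170 x 170 mm over its rim flange, mouth 150 x 150 mm; x and y run parallel to its sides, z up.
- tub: The same tub, centre of its underside. A black gasket in four corner pieces stands 6 to 8 mm above the rim: each piece sinks with stiff friction (about 7 N, more when fast) when the lid over it is pressed, and stays down, flush with the rim.
- lid: The loose orange square lid, 168 x 168 mm, about 0.25 kg, lying handle up beside the tub. Origin: centre of its underside (bottom of the plug); x, y along its sides, z up. Plate 14 to 22 mm above the origin; below it a plug 138 x 138 mm (126 x 126 over its lowest 5 mm) fits loosely in the tub's mouth, any of four ways round. Fully home, the plate lies on the rim, the origin 14 mm below it.
- lid_handle (a point): Centre of the black bar handle of the lid, 55 mm above the lid's origin (33 mm above the plate's top): bar 98 mm long along the lid's x, 20 mm wide (y), 16 mm high, open underneath between two end posts. Axes as the lid's.
- lid_corner0 (a point): White spot (20 mm) on the lid's top at its +x, +y corner, 70 mm from the centre along each side: the place to press. 8 mm above the tub's rim when that corner is home, 14 to 16 mm when resting on the raised gasket; pressing one corner tilts the lid a little, so the opposite corner may rise.
- lid_corner1 (a point): White spot (20 mm) on the lid's top at its -x, +y corner, 70 mm from the centre along each side: the place to press. 8 mm above the tub's rim when that corner is home, 14 to 16 mm when resting on the raised gasket; pressing one corner tilts the lid a little, so the opposite corner may rise.
- lid_corner2 (a point): White spot (20 mm) on the lid's top at its -x, -y corner, 70 mm from the centre along each side: the place to press. 8 mm above the tub's rim when that corner is home, 14 to 16 mm when resting on the raised gasket; pressing one corner tilts the lid a little, so the opposite corner may rise.
- lid_corner3 (a point): White spot (20 mm) on the lid's top at its +x, -y corner, 70 mm from the centre along each side: the place to press. 8 mm above the tub's rim when that corner is home, 14 to 16 mm when resting on the raised gasket; pressing one corner tilts the lid a little, so the opposite corner may rise.
- carton_a_mid (a point): Bystander: centre of a cardboard carton 110 x 160 x 70 mm.
- carton_b_mid (a point): Bystander: centre of a small carton 90 x 70 x 50 mm.
- jug_mid (a point): Bystander: a grey bottle with a red cap, 68 mm across, 150 mm tall; point half-way up.
- jar_mid (a point): Bystander: an amber jar, 72 mm across, 75 mm tall; point half-way up.
- filter_mid (a point): Bystander: a white cylindrical filter, 72 mm across, 70 mm tall; point half-way up.
- wrench_grip (a point): Bystander: a wrench lying on the table, point on its handle.
- hammer_grip (a point): Bystander: a hammer lying on the table, point on its handle.
There are look-alikes about, which are no part of the job. Leave any turquoise look-alike of the lid alone.

How it is judged:
On the way, in this order (a step that is already met when the one before it is completed fails the run):
1. the spray cap is pressed down at least 6.5 mm for a moment (0.15 s) while the lid is still away from the tub (value of joint nozzle above 0.0065 m and horizontal distance between lid_handle and tub_rim above 0.15 m), for 0.15 s.
2. the spray cap has sprung back up (within 1.5 mm) while the lid is still away from the tub (value of joint nozzle below 0.0015 m and horizontal distance between lid_handle and tub_rim above 0.15 m), for 0.1 s.
3. the lid lies on the tub, within 12 mm of its centre, its plug in the mouth (horizontal distance between lid_handle and tub_rim below 0.012 m and z of lid_handle in the frame of tub_rim below 0.053 m), for 0.1 s.
At the end, for the whole second after the job is handed in: The lid lies handle up on the tub, at rest, within 12 mm of its centre, with all four corner spots no more than 10.5 mm above the rim's level (8 mm is fully home, so within 2.5 mm); the spray cap is back up (horizontal distance between lid_handle and tub_rim below 0.012 m and value of joint nozzle below 0.0015 m and linear speed of lid below 0.02 m/s and z of lid_handle in the frame of tub_rim above 0.03 m and z of each of lid_corner0, lid_corner1, lid_corner2, lid_corner3 in the frame of tub_rim below 0.0105 m); the robot touches nothing.
It fails at once if the lid is dropped (let go and falling faster than 0.8 m/s) (contact force between the fingers and lid below 0.05 N and linear speed of lid above 0.8 m/s).
It fails at once if a bystander is moved more than 40 mm (distance of any of carton_a_mid, carton_b_mid, jug_mid, jar_mid, filter_mid, wrench_grip, hammer_grip from where it was at the start of the episode above 0.04 m).
It also fails if it takes over 67 s, if anything falls off the work surface, if the arm or the gripper's body presses on something with over 40 N, if the wrist force passes 120 N, or if a joint passes its speed limit or range.

ROBOT

A 7-joint arm with a two-finger parallel gripper is mounted at the origin on the work surface. World frame = base frame: x ahead of the robot, y to its left, z up, the work surface at z = 0. Lengths are in m, angles in rad, forces in N, time in s.
With the tool pointing down it reaches from about 0.425 to 0.925 m from the base axis. Payload 6.8 kg.
Tool frame: the origin (TCP) lies on the mounting face of the last link; the fingertips stand 173 mm ahead of it and the grasp point (between the pads) lies 155 mm ahead of it; z points along the fingers, y is the line along which they close (so a half turn about z gives the same grasp; the last joint's range is limited). The gripper opens to 85 mm and grips with 20 to 120 N. Pads are 22 mm wide; open, the fingers measure 114 mm over their backs; the gripper's body (76 mm by 85 mm) begins 54 mm behind the grasp point. The pads swing forward as they close: fully open they stand 13 mm farther back than shut.
Start: joints at [1.129, 0.477, 0.022, 1.555, -0.011, 1.109, -0.083], TCP at [0.221, -0.638, 0.405] pointing down, gripper open.
Joint ranges: [-2.96, 2.96], [-0.34, 2.1], [-1.41, 1.46], [0.24, 2.44], [-1.37, 4.51], [0.17, 1.92], [-2.96, 2.96]. Speed limits (rad/s): [2.39, 2.39, 3.14, 3.14, 3.14, 3.14, 3.14].

INTERFACE

Orientations are given as a unit quaternion [w, x, y, z].
In Python, from station import bot gives the robot as it stands. The module is installed in compiled form; this text tells all that it offers.
- The arm moves only by the shell command python3 -m pendant 'ROWS' [FORCE]. ROWS is JSON, a list of rows, each a list of 5 numbers: the finger opening in m, from 0 to 0.0854, then the shift along the tool's x, y, z in m, then the turn about the tool's z in degrees. In form: [[jaw, x, y, z, yaw], ...]. A call has 1 to 12 rows; each row shifts and turns the commanded pose from where the row before left it, along the tool's axes as they then stand; what a row does not reach is not made up. A row lasts 1/12 s, in which the tool goes at most 41.7 mm and 7.16 degrees, less where a joint would pass 70% of its speed; a pose out of reach is approached as far as the arm can. A call with a gripper value outside its range is refused whole. The fingers move at their own pace and stop on an object; FORCE is the grip in N (left out, the last holds). Time passes only in rows, so rows that do not move let the fingers close. It gives the time, the measured TCP pose, the force, the opening and the grip force at its end, in the units of the state.
- bot.get_obs(): the state, without advancing time (a new reading comes with each control period).
- bot.read_camera(name): name is "side" or "top" or "wrist"; returns (picture, depth): 420x560x3 uint8, blue, green, red; 420x560 float32, m along the optical axis (not along the pixel's ray), 0 where there is no reading.
- bot.camera_model(name): a dict with "intrinsics" (3x3 intrinsics, pixels), "R" (3x3) and "t" (3): a world point X has camera coordinates R X + t. Camera axes: x right, y down, z forward; pixel columns grow to the right and rows downward; lengths in m; the calibration is good to about 2 mm. A picture is of the moment at which its call begins: read the wrist's pose just before it. camera_model takes no time and is no camera call; for the wrist camera it gives the pose at the moment of the call.
- bot.hand_in(): hands the job in; it is judged then, once.
Trained networks look in the newest picture that a camera, given by its name, has taken for a name from the list of things; names that differ only in an ending like _2 or _b are one class to them, and where a whole thing is asked for, a point or a joint stands for the part that bears it (a point fixed in the world has none). Each returns a list of dicts, best first, with "score" (0 to 1); they miss things now and then, are a little off and sometimes report something else, mostly with a low value. They report only what shows in the picture. A call takes as long as a camera call. They do not tell look-alikes from the thing itself.
- bot.boxes_of(name, camera): "at" ([column, row] in pixels, amid what is visible of it).
- bot.trace(name, camera): "mask" (420x560 bool, what is visible of it) and "at" ([column, row] in pixels, amid what is visible of it).
- bot.pinpoint(name, camera): "at" ([column, row] in pixels: a listed point, or the origin of a listed thing).
The state is a dict: "t": time; "q": joint angles; "joint_vel": joint speeds; "joint_torque": joint torques, N m; "eef_pos": TCP position; "tool_rot": TCP orientation; "contact_force": force on the tool from outside, world axes, zero at the start; "torque": the same for the moment, N m; "gripper_width": opening from 0.0 (shut) to 1.0 (fully open); "grasp_force": force on a finger pad.
Only numpy, scipy, OpenCV 4.12 (cv2) and the standard library are available. Lean on these libraries where they do the work, as an engineer would, in place of code of your own. Each camera call takes 0.05 s, during which the arm holds its last target. There are 200 camera calls.

## Working session

There is one attempt and no reset: what is moved stays moved. The work goes in short steps, Python scripts to look and compute and a shell command to move; the robot and the scene stay as the last step left them, time stands still between calls to the robot, and variables do not carry over. Pictures are saved under pics/ and viewed, at most 10 in all, crops included, and the job is handed in when it is done.

```bash
mkdir -p pics
cat > h.py <<'E'
import numpy as np, cv2
from station import bot
def px2w(cam,at,d=None,z=None,m=None):
    m=m or bot.camera_model(cam);K,R,t=[np.array(m[k]) for k in("intrinsics","R","t")]
    r=R.T@(np.linalg.inv(K)@[at[0],at[1],1]);c=-R.T@t
    return c+r*(d if d is not None else (z-c[2])/r[2])
def dep(D,at,k=2):
    u,v=int(round(at[0])),int(round(at[1]));w=D[max(v-k,0):v+k+1,max(u-k,0):u+k+1];w=w[w>0]
    return float(np.median(w)) if w.size else None
E
python3 - <<'E'
from h import *
np.set_printoptions(precision=4,suppress=True)
o=bot.get_obs();print(o['t'],o['eef_pos'],o['tool_rot'],o['contact_force'])
ims=[]
for c in("top","side"):
    p,D=bot.read_camera(c);ims.append(p)
    for n in("cap_top","tub_rim","lid_handle","lid_corner0","lid_corner1","lid_corner2","lid_corner3"):
        for r in bot.pinpoint(n,c)[:3]:
            d=dep(D,r['at']);print(c,n,round(r['score'],2),np.round(r['at']),px2w(c,r['at'],d) if d else None)
    cv2.imwrite(f"pics/{c}0.png",p)
print(bot.get_obs()['t'])
E
```

```text
0.0 [ 0.2211 -0.6375  0.4037] [-0.0009  0.9861  0.1661 -0.0002] [ 0.0982  0.2583 -0.6169]
top cap_top 0.45 [203. 198.] [0.5844 0.2322 0.1807]
top tub_rim 0.91 [253. 209.] [0.5528 0.0623 0.0359]
top lid_handle 0.8 [355. 208.] [ 0.5438 -0.3302  0.0632]
top lid_handle 0.48 [374. 196.] [ 0.5887 -0.4165  0.0226]
top lid_corner0 0.96 [366. 229.] [ 0.4616 -0.377   0.0244]
top lid_corner0 0.9 [356. 301.] [ 0.1823 -0.3272  0.0234]
top lid_corner0 0.82 [382. 276.] [ 0.2739 -0.4327  0.0228]
top lid_corner1 0.96 [366. 229.] [ 0.4616 -0.377   0.0244]
top lid_corner1 0.9 [356. 301.] [ 0.1823 -0.3272  0.0234]
top lid_corner1 0.82 [382. 276.] [ 0.2739 -0.4327  0.0228]
top lid_corner2 0.96 [366. 229.] [ 0.4616 -0.377   0.0244]
top lid_corner2 0.9 [356. 301.] [ 0.1823 -0.3272  0.0234]
top lid_corner2 0.82 [382. 276.] [ 0.2739 -0.4327  0.0228]
top lid_corner3 0.96 [366. 229.] [ 0.4616 -0.377   0.0244]
top lid_corner3 0.9 [356. 301.] [ 0.1823 -0.3272  0.0234]
top lid_corner3 0.82 [382. 276.] [ 0.2739 -0.4327  0.0228]
side cap_top 0.73 [286. 329.] [ 0.5754 -0.4242  0.0224]
side cap_top 0.54 [279. 146.] [
[... 327 characters left out ...]
285. 326.] [ 0.5743 -0.4132  0.0199]
side lid_corner0 0.92 [179. 332.] [ 0.2763 -0.4301  0.023 ]
side lid_corner0 0.84 [148. 298.] [ 0.1646 -0.2992 -0.0014]
side lid_corner1 0.96 [285. 326.] [ 0.5743 -0.4132  0.0199]
side lid_corner1 0.92 [179. 332.] [ 0.2763 -0.4301  0.023 ]
side lid_corner1 0.84 [148. 298.] [ 0.1646 -0.2992 -0.0014]
side lid_corner2 0.96 [285. 326.] [ 0.5743 -0.4132  0.0199]
side lid_corner2 0.92 [179. 332.] [ 0.2763 -0.4301  0.023 ]
side lid_corner2 0.84 [148. 298.] [ 0.1646 -0.2992 -0.0014]
side lid_corner3 0.96 [285. 326.] [ 0.5743 -0.4132  0.0199]
side lid_corner3 0.92 [179. 332.] [ 0.2763 -0.4301  0.023 ]
side lid_corner3 0.84 [148. 298.] [ 0.1646 -0.2992 -0.0014]
0.8
```

View pics/top0.png

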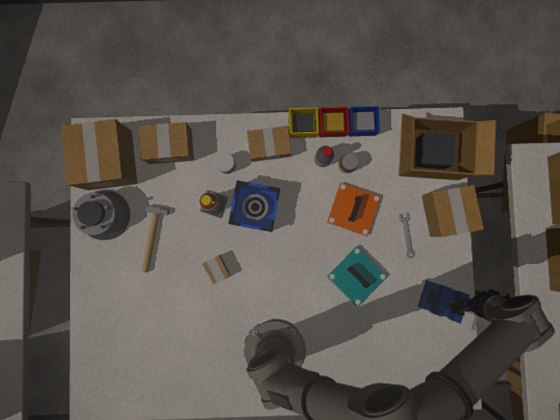

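View pics/side0.png

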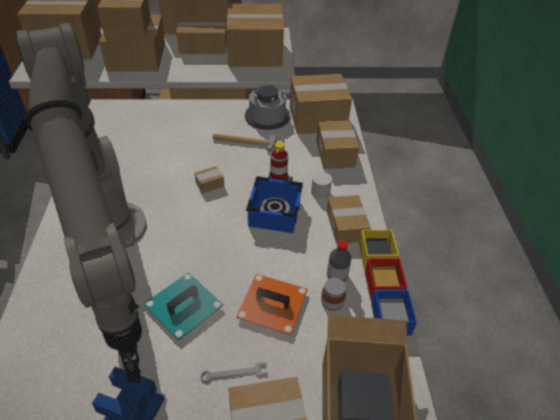

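Run:
```python
from h import *
np.set_printoptions(precision=4,suppress=True)
o=bot.get_obs()
for c in("top","side"):
    p,D=bot.read_camera(c);m=bot.camera_model(c)
    hsv=cv2.cvtColor(p,cv2.COLOR_BGR2HSV)
    v,u=np.mgrid[0:420,0:560];K,R,t=[np.array(m[k]) for k in("intrinsics","R","t")]
    P=((np.stack([u,v,np.ones_like(u)],-1)@np.linalg.inv(K).T)*D[...,None]-t)@R
    print(c,'fx',K[0,0],'cam',-R.T@t)
    H,S,V=cv2.split(hsv)
    X,Y,Z=P[...,0],P[...,1],P[...,2]
    near=lambda x,y,r:(abs(X-x)<r)&(abs(Y-y)<r)&(D>0)
    k=near(.58,.22,.06)&(Z>.172)&(Z<.2);print('cap',k.sum(),P[k].mean(0),np.median(Z[k]),P[k].min(0),P[k].max(0))
    k=near(.56,.06,.14)&(H>100)&(H<130)&(S>120)&(Z>.078)&(Z<.1);r=cv2.minAreaRect(P[k][:,:2].astype(np.float32)*1000);print('tub',k.sum(),r,np.median(Z[k]))
    k=near(.55,-.33,.15)&(H>3)&(H<18)&(S>150)&(Z>.01)&(Z<.035);r=cv2.minAreaRect(P[k][:,:2].astype(np.float32)*1000);print('lid',k.sum(),r,np.median(Z[k]))
    k=near(.55,-.33,.08)&(Z>.045)&(Z<.07);r=cv2.minAreaRect(P[k][:,:2].astype(np.float32)*1000);print('handle',k.sum(),r,np.median(Z[k]))
p,D=bot.read_camera("wrist");cv2.imwrite("pics/w0.png",p);m=bot.camera_model("wrist")
R=np.array(m['R']);print(m['intrinsics'],R,-R.T@np.array(m['t']))
```

```text
top fx 381.358920733909 cam [ 0.4475 -0.0182  1.5246]
cap 90 [0.5801 0.2199 0.1811] 0.18110456341801656 [0.5631 0.1934 0.1734] [0.5968 0.2385 0.192 ]
tub 191 ((561.0280151367188, 57.06064224243164), (167.593994140625, 167.31817626953125), 77.03279876708984) 0.08513242097001947
lid 1470 ((541.1375122070312, -332.91668701171875), (164.8516845703125, 167.35858154296875), 69.25485229492188) 0.02267728618059148
handle 144 ((542.177734375, -331.288330078125), (19.949382781982422, 97.03118896484375), 69.48470306396484) 0.06318684584184536
side fx 502.208766987511 cam [ 0.4877 -1.1924  1.2696]
cap 66 [0.5788 0.2163 0.1793] 0.1789237325673601 [0.5634 0.1911 0.1723] [0.5959 0.2394 0.1856]
tub 317 ((561.1260375976562, 56.65769958496094), (174.75323486328125, 166.272216796875), 78.31875610351562) 0.08284827568837125
lid 1263 ((542.282470703125, -329.86773681640625), (164.8468017578125, 165.42552185058594), 68.13815307617188) 0.02011065077899163
handle 279 ((539.9981689453125, -332.45166015625), (25.621328353881836, 98.18350982666016), 69.69046783447266) 0.06007432609385072
[[323.9258   0.     280.1424]
 [  0.     323.9258 207.8673]
 [  0.       0.       1.    ]] [[ 0.3275 -0.9449  0.0003]
 [-0.9046 -0.3134  0.2889]
 [-0.2728 -0.0949 -0.9574]] [ 0.2904 -0.6135  0.374 ]
```

```bash
python3 -m pendant '[[0,0,0,0,6.6],[0,0,0,0,6.6],[0,0,0,0,6.6],[0,0,0,0,6.6],[0,0,0,0,6.6],[0,0,0,0,6.6]]'; python3 -m pendant '[[0,0.008,-0.038,0,0],[0,0.008,-0.038,0,0],[0,0.008,-0.038,0,0],[0,0.008,-0.038,0,0],[0,0.008,-0.038,0,0],[0,0.008,-0.038,0,0],[0,0.008,-0.038,0,0],[0,0.008,-0.038,0,0],[0,0.008,-0.038,0,0],[0,0.008,-0.038,0,0],[0,0.008,-0.038,0,0],[0,0,0,0,0]]'
```

```text
t: 1.45
eef_pos: [0.2212, -0.6378, 0.4047]
tool_rot: [0.0, 0.984, -0.181, 0.0]
contact_force: [0.8, -0.1, 0.6]
gripper_width: 0.139
grasp_force: 0.0
t: 2.45
eef_pos: [0.4544, -0.2693, 0.4051]
tool_rot: [-0.002, 0.985, -0.172, 0.001]
contact_force: [0.1, -0.6, 0.7]
gripper_width: 0.0
grasp_force: 0.0
```

```bash
python3 -m pendant '[[0,-0.004,-0.04,0,0],[0,-0.004,-0.04,0,0],[0,-0.004,-0.04,0,0],[0,-0.004,-0.04,0,0],[0,-0.004,-0.04,0,0],[0,-0.004,-0.04,0,0],[0,-0.004,-0.04,0,0],[0,-0.004,-0.04,0,0],[0,-0.005,-0.04,0,0],[0,-0.005,-0.04,0,0],[0,0,0,0,0],[0,0,0,0,0]]'
cat > look.py <<'E'
from h import *
np.set_printoptions(precision=4,suppress=True)
import sys
def cloud(c="wrist"):
    m=bot.camera_model(c);p,D=bot.read_camera(c)
    v,u=np.mgrid[0:420,0:560];K,R,t=[np.array(m[k]) for k in("intrinsics","R","t")]
    P=((np.stack([u,v,np.ones_like(u)],-1)@np.linalg.inv(K).T)*D[...,None]-t)@R
    return p,D,P,cv2.cvtColor(p,cv2.COLOR_BGR2HSV)
def near(P,D,x,y,r): return (abs(P[...,0]-x)<r)&(abs(P[...,1]-y)<r)&(D>0)
def rect(P,k): 
    r=cv2.minAreaRect(P[k][:,:2].astype(np.float32)*1000);return int(k.sum()),np.round(r[0],1),np.round(r[1],1),round(r[2],1),'z',np.median(P[k][:,2])
def tubrect(P,D,hsv):
    Z=P[...,2];return rect(P,near(P,D,.561,.057,.13)&(hsv[...,0]>100)&(hsv[...,0]<130)&(hsv[...,1]>120)&(Z>.078)&(Z<.09))
def est(): 
    o=bot.get_obs();q=o['tool_rot'];print('t',round(o['t'],2),'tcp',np.array(o['eef_pos']),'psi',np.degrees(2*np.arctan2(q[2],q[1])),'F',np.array(o['contact_force']),'w',o['gripper_width'],'g',o['grasp_force'])
E
python3 - <<'E'
from look import *
est();p,D,P,hsv=cloud();cv2.imwrite("pics/w1.png",p)
Z=P[...,2];k=near(P,D,.58,.22,.05)&(Z>.176)&(Z<.19)
print(rect(P,k),P[k].min(0),P[k].max(0));
(c,r)=cv2.minEnclosingCircle(P[k][:,:2].astype(np.float32)*1000);print(c,r)
print(tubrect(P,D,hsv))
for n in("cap_top","tub_rim"):
    for r in bot.pinpoint(n,"wrist")[:2]:
        u,v=map(int,r['at']);print(n,r['score'],r['at'],P[v,u])
E
```

```text
t: 3.45
eef_pos: [0.5504, 0.1153, 0.4047]
tool_rot: [-0.001, 0.985, -0.175, -0.0]
contact_force: [-0.5, -1.0, -0.4]
gripper_width: -0.001
grasp_force: 0.0
t 3.45 tcp [0.5504 0.1153 0.4047] psi -20.167413857136943 F [-0.4721 -1.     -0.4186] w -0.001195925986929997 g 0.0
(2429, array([581.2, 223.4]), array([35.2, 36.1]), 28.9, 'z', np.float64(0.18184043051447107)) [0.5635 0.2026 0.176 ] [0.599  0.2416 0.1839]
(579.07763671875, 221.93927001953125) 20.18805503845215
(5282, array([561.6,  58.9]), array([170. , 169.7]), 77.6, 'z', np.float64(0.08483882492057193))
cap_top 0.59 [100.3, 242.6] [0.583  0.227  0.1809]
tub_rim 0.96 [334.6, 158.1] [0.5555 0.0543 0.0376]
```

View pics/w1.png

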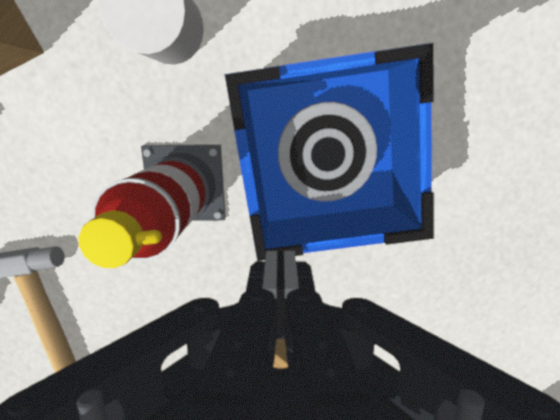

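```bash
python3 -m pendant '[[0,-0.002,-0.028,0,0],[0,-0.002,-0.028,0,0],[0,-0.002,-0.028,0,0],[0,-0.002,-0.028,0,0],[0,0,0,0,0],[0,0,0,0.02,0],[0,0,0,0.02,0],[0,0,0,0.005,0],[0,0,0,0,0],[0,0,0,0,0]]'; python3 -m pendant '[[0,0,0,0.003,0],[0,0,0,0.002,0],[0,0,0,0.002,0],[0,0,0,0.002,0],[0,0,0,0.001,0],[0,0,0,0,0]]'
```

```text
t: 4.43
eef_pos: [0.5825, 0.219, 0.3602]
tool_rot: [0.0, 0.984, -0.179, 0.0]
contact_force: [0.8, -0.2, -0.1]
gripper_width: 0.002
grasp_force: 0.0
t: 4.93
eef_pos: [0.5825, 0.2201, 0.3506]
tool_rot: [-0.0, 0.984, -0.178, 0.001]
contact_force: [-0.1, -1.6, 7.1]
gripper_width: -0.001
grasp_force: 3.2
```

```bash
python3 -m pendant '[[0,0,0,0.002,0],[0,0,0,0.002,0],[0,0,0,0.001,0],[0,0,0,0,0],[0,0,0,0,0],[0,0,0,0,0]]'
```

```text
t: 5.43
eef_pos: [0.5825, 0.2201, 0.3474]
tool_rot: [-0.0, 0.984, -0.178, 0.001]
contact_force: [-4.8, -4.1, 16.0]
gripper_width: -0.002
grasp_force: 8.2
```

```bash
python3 -m pendant '[[0,0,0,0,0],[0,0,0,0,0],[0,0,0,-0.005,0],[0,0,0,-0.01,0],[0,0,0,-0.03,0],[0,0,0,-0.03,0],[0.06,0,0,0,0],[0.06,0,0,0,0]]'; python3 -m pendant '[[0.06,0.0125,0.037,0,0],[0.06,0.0125,0.037,0,0],[0.06,0.0125,0.037,0,0],[0.06,0.0125,0.037,0,0],[0.06,0.0125,0.037,0,0],[0.06,0.0125,0.037,0,0],[0.06,0.0125,0.037,0,0],[0.06,0.0125,0.037,0,0],[0.06,0.0125,0.037,0,0],[0.06,0.0125,0.037,0,0],[0.06,0.0125,0.037,0,0],[0.06,0,0,0,0]]'
python3 - <<'E'
from look import *
est();p,D,P,hsv=cloud();cv2.imwrite("pics/w2.png",p)
H,S=hsv[...,0],hsv[...,1];Z=P[...,2];n=near(P,D,.541,-.332,.14)
print('lid',rect(P,n&(H>3)&(H<18)&(S>150)&(Z>.015)&(Z<.03)))
print('handle',rect(P,near(P,D,.541,-.332,.07)&(Z>.052)&(Z<.07)))
for r in bot.pinpoint("lid_handle","wrist")[:2]:
    u,v=map(int,r['at']);print(r['score'],r['at'],P[v,u])
p,D,P,hsv=cloud("top");Z=P[...,2];k=near(P,D,.58,.22,.04)&(Z>.15);print('cap z',np.percentile(Z[k],[50,90]))
E
```

```text
t: 6.1
eef_pos: [0.5824, 0.2206, 0.4219]
tool_rot: [-0.001, 0.984, -0.178, 0.002]
contact_force: [-0.9, -1.0, -0.5]
gripper_width: 0.276
grasp_force: 0.0
t: 7.1
eef_pos: [0.566, -0.2188, 0.4182]
tool_rot: [0.003, 0.983, -0.184, -0.001]
contact_force: [-0.2, -1.5, 0.2]
gripper_width: 0.706
grasp_force: 0.0
t 7.1 tcp [ 0.566  -0.2188  0.4182] psi -21.166542323922517 F [-0.1727 -1.4603  0.1681] w 0.7060246609159835 g 0.0
lid (17965, array([ 542.5, -331. ]), array([167. , 166.1]), 69.2, 'z', np.float64(0.02205653016420717))
handle (2147, array([ 542.5, -330.7]), array([20.6, 98. ]), 69.1, 'z', np.float64(0.06279669243763769))
cap z [0.1804 0.1844]
```

View pics/w2.png

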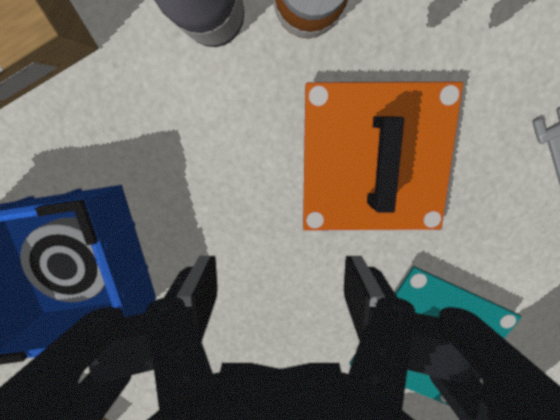

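```bash
python3 -m pendant '[[0.06,0.004,0.028,0,0],[0.06,0.004,0.028,0,0],[0.06,0.004,0.028,0,0],[0.06,0.005,0.029,0,0],[0.06,0,0,0.03,0],[0.06,0,0,0.03,0],[0.06,0,0,0.03,0],[0.06,0,0,0,0],[0.06,0,0,0,0]]'
python3 - <<'E'
from look import *
est();o=bot.get_obs();q=o['tool_rot'];a=2*np.arctan2(q[2],q[1]);d=np.array([.5425,-.331])-o['eef_pos'][:2]
print('dx dy',d@[np.cos(a),np.sin(a)],d@[np.sin(a),-np.cos(a)],'dz',o['eef_pos'][2]-.209)
E
```

```text
t: 8.0
eef_pos: [0.5451, -0.319, 0.3282]
tool_rot: [-0.001, 0.984, -0.176, -0.002]
contact_force: [-0.4, -0.1, 0.9]
gripper_width: 0.707
grasp_force: 0.0
t 8.0 tcp [ 0.5451 -0.319   0.3282] psi -20.324185086862865 F [-0.4212 -0.0837  0.9259] w 0.7072454831271638 g 0.0
dx dy 0.0017559237949051165 0.012153197655994435 dz 0.11923008538791666
```

```bash
python3 -m pendant '[[0.06,0.002,0.012,0,0.5],[0.06,0,0,0.03,0],[0.06,0,0,0.03,0],[0.06,0,0,0.03,0],[0.06,0,0,0.015,0],[0.06,0,0,0.01,0],[0.06,0,0,0.004,0],[0.06,0,0,0,0]]'; python3 -m pendant '[[0,0,0,0,0],[0,0,0,0,0],[0,0,0,0,0],[0,0,0,0,0],[0,0,0,0,0],[0,0,0,0,0],[0,0,0,0,0],[0,0,0,0,0]]' 60
```

```text
t: 8.67
eef_pos: [0.5432, -0.3335, 0.2116]
tool_rot: [0.0, 0.983, -0.182, 0.001]
contact_force: [-0.0, -0.8, 0.0]
gripper_width: 0.704
grasp_force: 0.0
t: 9.33
eef_pos: [0.5433, -0.3332, 0.2123]
tool_rot: [0.0, 0.983, -0.182, 0.001]
contact_force: [0.0, 0.8, 6.3]
gripper_width: 0.226
grasp_force: 59.7
```

```bash
python3 -m pendant '[[0,0,0,-0.01,0],[0,0,0,-0.02,0],[0,0,0,-0.03,0],[0,0,0,-0.03,0],[0,0,0,-0.03,0],[0,0,0,-0.02,0],[0,0,0,0,0]]'; python3 -m pendant '[[0,-0.005,-0.015,0,0],[0,-0.010,-0.031,0,0],[0,-0.010,-0.031,0,0],[0,-0.010,-0.031,0,0],[0,-0.010,-0.031,0,0],[0,-0.010,-0.031,0,0],[0,-0.010,-0.031,0,0],[0,-0.010,-0.031,0,0],[0,-0.010,-0.031,0,0],[0,-0.010,-0.031,0,0],[0,-0.005,-0.015,0,0],[0,0,0,0,0]]';  python3 -m pendant '[[0,-0.007,-0.02,0,-3],[0,-0.007,-0.02,0,-3],[0,-0.004,-0.015,0,-2.5],[0,0,0,0,0],[0,0,0,0,0]]'
cat > al.py <<'E'
from look import *
est()
for c in("wrist","top"):
    p,D,P,hsv=cloud(c);cv2.imwrite(f"pics/c_{c}.png",p)
    H,S=hsv[...,0],hsv[...,1];Z=P[...,2];o=bot.get_obs();e=o['eef_pos'];zo=e[2]-.2123
    n=near(P,D,e[0],e[1],.14);k=n&(H>3)&(H<18)&(S>150)&(Z>zo+.01)&(Z<zo+.035)
    if k.sum()>50:print(c,'lid',rect(P,k))
    k=n&(H>100)&(H<130)&(S>120)&(Z>.078)&(Z<.09)
    if k.sum()>50:print('tub',rect(P,k))
q=o['tool_rot'];a=2*np.arctan2(q[2],q[1]);d=np.array([.5615,.0585])-e[:2]
print('dx dy',d@[np.cos(a),np.sin(a)],d@[np.sin(a),-np.cos(a)],'origin above rim',zo-.085)
E
python3 al.py
```

```text
t: 9.92
eef_pos: [0.5437, -0.3337, 0.3567]
tool_rot: [0.001, 0.983, -0.182, 0.004]
contact_force: [0.5, -0.2, -1.4]
gripper_width: 0.225
grasp_force: 58.9
t: 10.92
eef_pos: [0.5589, -0.0025, 0.3496]
tool_rot: [-0.001, 0.984, -0.178, -0.001]
contact_force: [0.6, 0.1, -2.2]
gripper_width: 0.218
grasp_force: 58.9
t: 11.33
eef_pos: [0.5597, 0.0507, 0.3504]
tool_rot: [-0.0, 0.994, -0.107, -0.0]
contact_force: [-0.1, -0.4, -2.0]
gripper_width: 0.222
grasp_force: 59.0
t 11.33 tcp [0.5597 0.0507 0.3504] psi -12.296020451459722 F [-0.1329 -0.4269 -2.0297] w 0.22225806971831383 g 58.995822072029114
wrist lid (55648, array([557.7,  51.3]), array([167.1, 167. ]), 77.9, 'z', np.float64(0.1601257175118099))
top lid (371, array([557.3,  47.4]), array([166.3, 164.6]), 78.2, 'z', np.float64(0.16042941987408496))
dx dy -0.000590435781379017 -0.009956124004169002 origin above rim 0.05319083969400874
```

```bash
python3 -m pendant '[[0,0.002,-0.007,0,0],[0,0,0,0,0],[0,0,0,0.02,0],[0,0,0,0.02,0],[0,0,0,0.005,0],[0,0,0,0,0]]'; python3 al.py
```

```text
t: 11.93
eef_pos: [0.5629, 0.0553, 0.3042]
tool_rot: [0.001, 0.994, -0.109, -0.002]
contact_force: [0.1, -0.2, -2.1]
gripper_width: 0.224
grasp_force: 58.9
t 11.93 tcp [0.5629 0.0553 0.3042] psi -12.50063973295858 F [ 0.1314 -0.2355 -2.0828] w 0.2238156640027761 g 58.87676775455475
wrist lid (55847, array([567.4,  85.2]), array([228., 166.]), 77.4, 'z', np.float64(0.11380748192636438))
top lid (349, array([560.7,  53. ]), array([164.4, 165.3]), 78.0, 'z', np.float64(0.1152832263014653))
dx dy -0.00288299910507255 -0.0023247714664613936 origin above rim 0.00897849689151993
```

View pics/c_wrist.png

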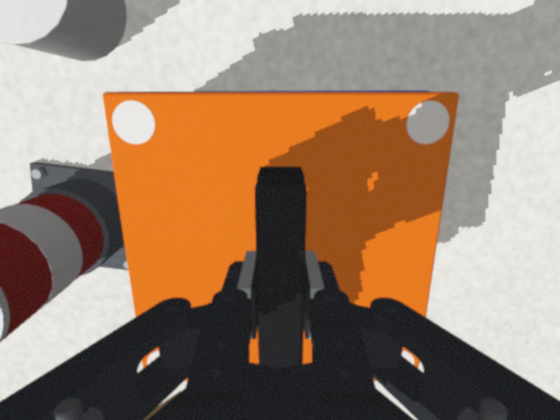

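```bash
python3 -m pendant '[[0,0,-0.0025,0,0],[0,0,0,0,0],[0,0,0,0.004,0],[0,0,0,0.004,0],[0,0,0,0.003,0],[0,0,0,0.002,0],[0,0,0,0.001,0],[0,0,0,0,0]]'
```

```text
t: 12.7
eef_pos: [0.5639, 0.0581, 0.2913]
tool_rot: [0.0, 0.994, -0.109, -0.0]
contact_force: [0.1, -0.7, -2.5]
gripper_width: 0.221
grasp_force: 58.9
```

```bash
python3 -m pendant '[[0,0,0,0.002,0],[0,0,0,0.001,0],[0,0,0,0.001,0],[0,0,0,0,0],[0,0,0,0,0]]';python3 -m pendant '[[0,0,0,0.001,0],[0,0,0,0.001,0],[0,0,0,0.001,0],[0,0,0,0,0],[0,0,0,0,0]]'
```

```text
t: 13.12
eef_pos: [0.5641, 0.0582, 0.2895]
tool_rot: [0.0, 0.994, -0.109, 0.0]
contact_force: [-6.1, -0.9, 13.2]
gripper_width: 0.222
grasp_force: 61.0
t: 13.53
eef_pos: [0.5642, 0.0582, 0.2876]
tool_rot: [0.0, 0.994, -0.109, 0.001]
contact_force: [-8.9, -1.7, 23.2]
gripper_width: 0.224
grasp_force: 62.5
```

```bash
python3 -m pendant '[[0,0,0,-0.001,0],[0.05,0,0,0,0],[0.05,0,0,0,0],[0.05,0,0,0,0],[0.05,0,0,0,0],[0.05,0,0,0,0],[0.05,0,0,-0.01,0],[0.05,0,0,-0.03,0],[0.05,0,0,-0.03,0],[0,0,0,-0.03,0],[0,0,0,-0.02,0],[0,0,0,0,0]]'
cat > sp.py <<'E'
from look import *
est()
for c in("side","top","wrist"):
    p,D,P,hsv=cloud(c);cv2.imwrite(f"pics/s_{c}.png",p)
    H,S,V=cv2.split(hsv);Z=P[...,2]
    n=near(P,D,.5615,.0585,.13);o=n&(H>3)&(H<18)&(S>150)&(Z>.085)&(Z<.115)
    if o.sum()>80:print(c,'lid',rect(P,o))
    a=np.radians(-12.4);X=np.array([np.cos(a),np.sin(a)]);Y=np.array([-X[1],X[0]]);ctr=np.array([.5615,.0585])
    lx=(P[...,:2]-ctr)@X;ly=(P[...,:2]-ctr)@Y
    for i,(sx,sy) in enumerate([(1,1),(-1,1),(-1,-1),(1,-1)]):
        k=n&(abs(lx-70*sx/1e3)<.018)&(abs(ly-70*sy/1e3)<.018)&(S<60)&(Z>.08)&(Z<.11)
        k2=n&(abs(lx-65*sx/1e3)<.018)&(abs(ly-65*sy/1e3)<.018)&(Z>.08)&(Z<.11)
        if k2.sum()>5:print(c,i,k.sum(),P[k].mean(0) if k.sum()>3 else '', 'z above rim',np.median(Z[k2])-.085)
    k=near(P,D,.5615,.0585,.07)&(Z>.117)&(Z<.145)
    if k.sum()>20:print('handle',rect(P,k))
E
python3 sp.py
```

```text
t: 14.53
eef_pos: [0.5653, 0.0585, 0.4114]
tool_rot: [-0.001, 0.994, -0.109, 0.004]
contact_force: [0.3, -0.4, -0.1]
gripper_width: 0.163
grasp_force: 0.0
t 14.53 tcp [0.5653 0.0585 0.4114] psi -12.48350093645227 F [ 0.345  -0.4406 -0.1356] w 0.16291817346254647 g 0.0
side lid (1281, array([561.4,  56.7]), array([179.9, 164.9]), 77.3, 'z', np.float64(0.09573308005455447))
side 0 12 [0.6443 0.11   0.0959] z above rim 0.010258864568416695
side 1 14 [0.5079 0.1429 0.0964] z above rim 0.010149388232949405
side 2 16 [0.4751 0.0031 0.0938] z above rim 0.010359517331043872
side 3 17 [ 0.6143 -0.0256  0.0949] z above rim 0.010482632302065364
handle (210, array([560.4,  55.1]), array([30.2, 96.9]), 79.2, 'z', np.float64(0.13380307367700273))
top lid (302, array([566.5,  55.6]), array([187.3, 143.7]), 88.3, 'z', np.float64(0.09808760022147611))
top 1 12 [0.5067 0.1419 0.0977] z above rim 0.012391960155691079
top 3 15 [ 0.6147 -0.0267  0.0993] z above rim 0.013559725479174625
wrist lid (27517, array([562.7,  58.8]), array([167.1, 165.4]), 77.5, 'z', np.float64(0.09760616619518171))
wrist 0 471 [0.6465 0.1116 0.0977] z above rim 0.012515047931524942
wrist 1 295 [0.5093 0.1422 0.098 ] z above rim 0.012715279978394986
wrist 2 304 [0.479  0.0051 0.0982] z above rim 0.012883597546030065
wrist 3 445 [ 0.6155 -0.0248  0.098 ] z above rim 0.012703515599209361
handle (2770, array([562.8,  58.3]), array([20. , 97.8]), 77.5, 'z', np.float64(0.13849394317597824))
```

View pics/s_wrist.png

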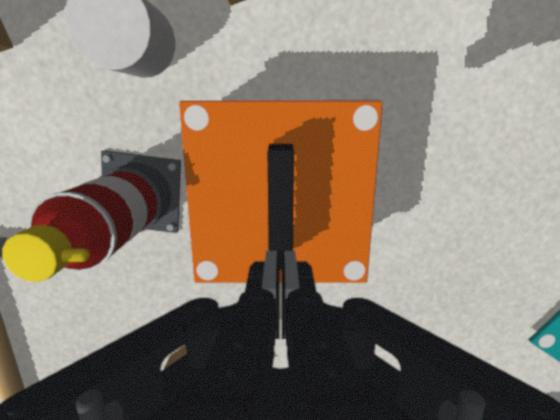

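```bash
python3 -m pendant '[[0,0.0225,-0.023,0,0],[0,0.0225,-0.023,0,0],[0,0.0225,-0.0235,0,0],[0,0,0,0.03,0],[0,0,0,0.03,0],[0,0,0,0.03,0],[0,0,0,0.03,0],[0,0,0,0.01,0],[0,0,0,0,0]]'; python3 -m pendant '[[0,0,0,0.005,0],[0,0,0,0.002,0],[0,0,0,0.002,0],[0,0,0,0.002,0],[0,0,0,0.002,0],[0,0,0,0,0],[0,0,0,0,0]]'
```

```text
t: 15.43
eef_pos: [0.6434, 0.1111, 0.2719]
tool_rot: [0.001, 0.994, -0.108, -0.004]
contact_force: [0.5, 0.0, 0.5]
gripper_width: 0.002
grasp_force: 0.0
t: 16.02
eef_pos: [0.6455, 0.1117, 0.2673]
tool_rot: [-0.0, 0.994, -0.109, 0.002]
contact_force: [-8.5, -0.7, 20.9]
gripper_width: -0.001
grasp_force: 10.2
```

```bash
python3 -m pendant '[[0,0,0,0.002,0],[0,0,0,0.001,0],[0,0,0,0,0],[0,0,0,0,0]]'
```

```text
t: 16.35
eef_pos: [0.6455, 0.1118, 0.267]
tool_rot: [-0.0, 0.994, -0.109, 0.002]
contact_force: [-15.3, -2.9, 39.0]
gripper_width: -0.004
grasp_force: 19.3
```

```bash
python3 -m pendant '[[0,0,0,-0.01,0],[0,0,0,-0.02,0],[0,-0.028,0,0,0],[0,-0.028,0,0,0],[0,-0.028,0,0,0],[0,-0.028,0,0,0],[0,-0.028,0,0,0],[0,0,0,0,0],[0,0,0,0.01,0],[0,0,0,0,0]]'
```

```text
t: 17.18
eef_pos: [0.5086, 0.1414, 0.2793]
tool_rot: [-0.0, 0.994, -0.109, 0.0]
contact_force: [0.6, 0.1, -0.0]
gripper_width: -0.004
grasp_force: 0.0
```

```bash
python3 -m pendant '[[0,0,0,0.005,0],[0,0,0,0.003,0],[0,0,0,0.002,0],[0,0,0,0.002,0],[0,0,0,0.002,0],[0,0,0,0.002,0],[0,0,0,0,0],[0,0,0,0,0]]'
```

```text
t: 17.85
eef_pos: [0.5091, 0.1416, 0.2667]
tool_rot: [0.0, 0.994, -0.109, 0.001]
contact_force: [-9.3, -3.9, 33.3]
gripper_width: 0.005
grasp_force: 16.7
```

```bash
python3 -m pendant '[[0,0,0,-0.01,0],[0,0,0,-0.015,0],[0,0,0.028,0,0],[0,0,0.028,0,0],[0,0,0.028,0,0],[0,0,0.028,0,0],[0,0,0.028,0,0],[0,0,0,0,0],[0,0,0,0.008,0],[0,0,0,0,0]]'; python3 -m pendant '[[0,0,0,0.004,0],[0,0,0,0.003,0],[0,0,0,0.002,0],[0,0,0,0.002,0],[0,0,0,0.002,0],[0,0,0,0,0],[0,0,0,0,0]]'
```

```text
t: 18.68
eef_pos: [0.478, 0.0052, 0.2795]
tool_rot: [-0.0, 0.994, -0.109, -0.001]
contact_force: [-0.7, 0.9, -1.2]
gripper_width: 0.002
grasp_force: 0.0
t: 19.27
eef_pos: [0.4779, 0.0057, 0.2677]
tool_rot: [-0.0, 0.994, -0.108, -0.0]
contact_force: [-2.2, 1.0, 2.4]
gripper_width: 0.001
grasp_force: 1.6
```

```bash
python3 -m pendant '[[0,0,0,0.002,0],[0,0,0,0.002,0],[0,0,0,0.001,0],[0,0,0,0,0],[0,0,0,0,0]]'
```

```text
t: 19.68
eef_pos: [0.4781, 0.0058, 0.2662]
tool_rot: [0.0, 0.994, -0.108, 0.0]
contact_force: [-16.5, 0.8, 47.2]
gripper_width: -0.001
grasp_force: 23.9
```

```bash
python3 -m pendant '[[0,0,0,-0.01,0],[0,0,0,-0.02,0],[0,0.028,0,0,0],[0,0.028,0,0,0],[0,0.028,0,0,0],[0,0.028,0,0,0],[0,0.028,0,0,0],[0,0,0,0,0],[0,0,0,0.01,0],[0,0,0,0,0]]'; python3 -m pendant '[[0,0,0,0.005,0],[0,0,0,0.003,0],[0,0,0,0.002,0],[0,0,0,0.002,0],[0,0,0,0.001,0],[0,0,0,0,0],[0,0,0,0,0]]'
```

```text
t: 20.52
eef_pos: [0.6133, -0.025, 0.2803]
tool_rot: [0.0, 0.994, -0.108, -0.002]
contact_force: [0.0, 0.2, 0.3]
gripper_width: -0.001
grasp_force: 0.0
t: 21.1
eef_pos: [0.6147, -0.0253, 0.2698]
tool_rot: [-0.0, 0.994, -0.109, 0.0]
contact_force: [0.3, 0.3, 0.1]
gripper_width: -0.002
grasp_force: 0.0
```

```bash
python3 -m pendant '[[0,0,0,0.002,0],[0,0,0,0.002,0],[0,0,0,0.002,0],[0,0,0,0.001,0],[0,0,0,0,0],[0,0,0,0,0]]'
```

```text
t: 21.6
eef_pos: [0.6149, -0.0252, 0.2664]
tool_rot: [0.0, 0.994, -0.109, 0.001]
contact_force: [-11.0, 0.3, 28.3]
gripper_width: 0.002
grasp_force: 14.3
```

Home there too. Rise, move back so the wrist camera sees all, and check.

```bash
python3 -m pendant '[[0,0,0,-0.01,0],[0,0,0,-0.03,0],[0,0,0,-0.04,0],[0,0,0,-0.04,0],[0,-0.02,-0.03,-0.02,0],[0,-0.02,-0.03,0,0],[0,-0.01,-0.01,0,0],[0,0,0,0,0],[0,0,0,0,0]]'; python3 sp.py
python3 - <<'E'
from look import *
p,D,P,h=cloud();k=near(P,D,.581,.223,.025)&(P[...,2]>.16);print('cap',k.sum(),np.percentile(P[k][:,2],[50,90]) if k.sum() else '')
E
```

```text
t: 22.35
eef_pos: [0.5805, 0.0545, 0.4025]
tool_rot: [0.0, 0.994, -0.108, -0.0]
contact_force: [0.1, 0.7, 0.1]
gripper_width: -0.003
grasp_force: 0.0
t 22.35 tcp [0.5805 0.0545 0.4025] psi -12.352648439887485 F [0.0657 0.7032 0.1499] w -0.0034401024240709958 g 0.0
side lid (1255, array([561.1,  56.2]), array([175.8, 163.3]), 77.9, 'z', np.float64(0.09126945633238846))
side 0 13 [0.644  0.11   0.0929] z above rim 0.007075776392877917
side 1 13 [0.5077 0.143  0.0914] z above rim 0.006535210653427118
side 2 17 [0.4753 0.0029 0.0913] z above rim 0.006557515018814256
side 3 16 [ 0.6138 -0.0252  0.0911] z above rim 0.00652929831720836
handle (201, array([560. ,  55.4]), array([27.2, 96.9]), 77.5, 'z', np.float64(0.13027076332061702))
top lid (237, array([563.9,  56.2]), array([116.1, 211.4]), 10.8, 'z', np.float64(0.09312415101261702))
top 1 21 [0.5089 0.1414 0.0922] z above rim 0.00819759104538599
top 3 16 [ 0.615  -0.0263  0.0939] z above rim 0.008263548076822808
wrist lid (25444, array([562.8,  59. ]), array([166.9, 166.7]), 77.4, 'z', np.float64(0.09309125173121435))
wrist 0 463 [0.6471 0.1115 0.0927] z above rim 0.00815491912586723
wrist 1 277 [0.5093 0.1422 0.0934] z above rim 0.008126094051011112
wrist 2 280 [0.479  0.0051 0.0936] z above rim 0.008245250237636156
wrist 3 481 [ 0.6172 -0.0253  0.0929] z above rim 0.008254608191732349
handle (2131, array([578.5,  55. ]), array([19.9, 66. ]), 77.5, 'z', np.float64(0.13396822052263832))
cap 3049 [0.1815 0.1826]
```

View pics/s_wrist.png

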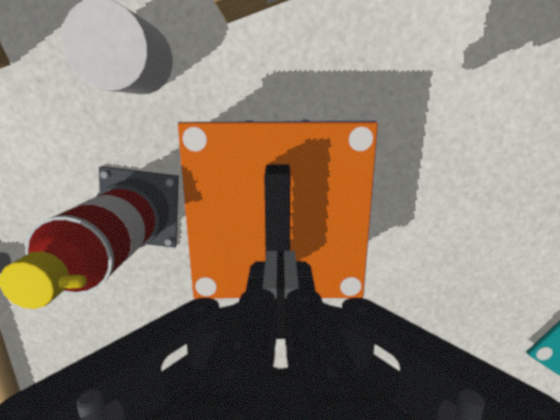

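All four spots measure about 8.2 mm above the rim, the lid is centred, and the cap is back up at 182 mm.

```bash
python3 -c "
from station import bot
print(bot.hand_in())"
```

```text
the job is handed in; nothing more can be done
None
```

The job is handed in after about 22 s of robot time: I pressed the spray cap and it sprang back, and the lid is on the tub with all four corner spots about 8.2 mm above the rim; no verdict came back.

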